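# Start the parcel scale and tare its tray

## Task

Start up the parcel scale, on whose platform the empty mail tray already stands, with light fingertip touches only: press the red rocker switch fully over to on (the raised half with the white dot), then tap the yellow tare key, then tap the green print key for a test label, letting each key spring back up before going on. Press no harder than such switches and keys need, do not press the blue or white key, and pick up or shift nothing: the tray, the clips, the wedge and the pen holder stay where they are.

Things in the scene. Friction and masses are not known exactly. Their poses are not given: they have to be found in the camera images.
- scale: Black parcel scale, fixed to the counter, 340 (y) by 342 mm (x). Origin: centre of its underside; -x is its front, z up. Front strip x -170 to -75 mm: level console, 55 mm high; along its line x = -122 lie the rocker (y +140), a flush display (y +66) and a row of four square keys (y -15 to -135, 40 mm apart). Behind, x -66 to +170: steel platform, top 68 mm high.
- rocker (a joint): Angle (rad) of the red power rocker: 0 = off (as found), 0.34 = on. A shallow V 36 mm long (scale x), 24 mm wide, pivoting at its middle about the scale's y, 56 mm up. The pressed half is level, 62 mm up; the raised end 68 mm up. 1.5 to 2 N down near the raised end tips it to its stop; it stays as left. Above 2.5 N it sinks on a rubber seal (2.5 N/mm, 4 mm).
- rocker_on (a point): Point on top of the rocker's ON half, 12 mm from the pivot, at a white dot; it is the half on the platform side (scale's +x). 65.7 mm above the counter while off (raised), 62 mm when on (pressed).
- rocker_off (a point): Point on top of the rocker's OFF half, 12 mm from the pivot, front side (scale's -x). Lies 62 mm above the counter while off, 65.7 mm when on.
- tare_seat: Black frame, 31 mm square, 2 mm high, on the console round the YELLOW (tare) key; origin at its underside centre, 55 mm above the counter. The four keys sit in the row in any order. Its axes are parallel to the scale's.
- tare_key (a joint): Travel of the YELLOW (tare) key (m): 0 = up, 0.006 = fully down. A sprung key: starts to move at 1.3 N, 3.6 N at 1.8 mm (where it registers), 9.1 N fully down; springs back when let go.
- tare_top (a point): Centre of the top of the YELLOW (tare) key cap, 24 mm square, 65 mm above the counter when up (8 mm above its frame).
- print_seat: Black frame, 31 mm square, 2 mm high, on the console round the GREEN (print) key; origin at its underside centre, 55 mm above the counter. The four keys sit in the row in any order. Its axes are parallel to the scale's.
- print_key (a joint): Travel of the GREEN (print) key (m): 0 = up, 0.006 = fully down. A sprung key: starts to move at 1.3 N, 3.6 N at 1.8 mm (where it registers), 9.1 N fully down; springs back when let go.
- print_top (a point): Centre of the top of the GREEN (print) key cap, 24 mm square, 65 mm above the counter when up (8 mm above its frame).
- unit_seat: Black frame, 31 mm square, 2 mm high, on the console round the BLUE (units) key; origin at its underside centre, 55 mm above the counter. The four keys sit in the row in any order. Its axes are parallel to the scale's.
- unit_key (a joint): Travel of the BLUE (units) key (m): 0 = up, 0.006 = fully down. A sprung key: starts to move at 1.3 N, 3.6 N at 1.8 mm (where it registers), 9.1 N fully down; springs back when let go.
- unit_top (a point): Centre of the top of the BLUE (units) key cap, 24 mm square, 65 mm above the counter when up (8 mm above its frame).
- memo_seat: Black frame, 31 mm square, 2 mm high, on the console round the WHITE (memory) key; origin at its underside centre, 55 mm above the counter. The four keys sit in the row in any order. Its axes are parallel to the scale's.
- memo_key (a joint): Travel of the WHITE (memory) key (m): 0 = up, 0.006 = fully down. A sprung key: starts to move at 1.3 N, 3.6 N at 1.8 mm (where it registers), 9.1 N fully down; springs back when let go.
- memo_top (a point): Centre of the top of the WHITE (memory) key cap, 24 mm square, 65 mm above the counter when up (8 mm above its frame).
- tray: Loose empty grey mail tray on the scale's platform, 180 (x) by 260 (y) by 40 mm high, walls 4 mm, 0.35 kg; origin at the centre of its underside, 68 mm above the counter. Its rim is 108 mm above the counter.
- clip_a: Loose orange plastic parcel clip on the counter right of the scale, 90 x 18 mm, 26 mm high, along its x; origin at the centre of its underside.
- clip_b: Loose orange plastic parcel clip on the counter in front of the scale, 90 x 18 mm, 26 mm high, along its x; origin at the centre of its underside.
- wedge: Loose silver aluminium measuring wedge on the counter right of the scale, 160 (x) by 45 by 50 mm high at its +x end; origin at the centre of its underside.
- pen_holder: Loose frosted acrylic pen holder on the counter left of the scale, 76 mm across, 95 mm high, with three pens up to 133 mm; origin at the centre of its underside.
There are look-alikes about, which are no part of the job. What is shaped like the clip_a but turquoise is not meant.

How it is judged:
On the way, in this order (a step that is already met when the one before it is completed fails the run):
1. the power rocker is pressed over to on (value of joint rocker above 0.28 rad), for 0.1 s.
2. with the scale on, the yellow tare key is pressed (1.8 mm or more) (value of joint tare_key above 0.0018 m and value of joint rocker above 0.28 rad), for 0.04 s.
3. the yellow tare key is let go and springs up (value of joint tare_key below 0.0008 m), for 0.04 s.
4. with the scale on, the green print key is pressed (1.8 mm or more) (value of joint print_key above 0.0018 m and value of joint rocker above 0.28 rad), for 0.04 s.
5. the green print key is let go and springs up (value of joint print_key below 0.0008 m), for 0.04 s.
At the end, for the whole second after the job is handed in: The rocker is on (0.28 rad or more of 0.34), all four keys are up (within 0.8 mm), and the tray, both clips, the wedge and the pen holder rest within 10 mm of where they stood (value of joint rocker above 0.28 rad and value of joint each of tare_key, print_key, unit_key, memo_key below 0.0008 m and distance of each of tray, clip_a, clip_b, wedge, pen_holder from where it was at the start of the episode below 0.01 m and linear speed of each of tray, clip_a, clip_b, wedge, pen_holder below 0.02 m/s); the robot touches nothing.
It fails at once if the scale, its rocker or a key is struck or pressed with more than 20 N (contact force between any of the fingers, the arm and scale above 20 N or contact force between any of the fingers, the arm and tare_seat above 20 N or contact force between any of the fingers, the arm and print_seat above 20 N or contact force between any of the fingers, the arm and unit_seat above 20 N or contact force between any of the fingers, the arm and memo_seat above 20 N).
It fails at once if the blue or the white key is pressed (more than 1.5 mm) (value of joint any of unit_key, memo_key above 0.0015 m).
It fails at once if the tare or print key is pressed (more than 1.5 mm) while the scale is still off (value of joint rocker below 0.17 rad and value of joint any of tare_key, print_key above 0.0015 m).
It fails at once if the yellow and the green key are down at the same time (more than 1.5 mm) (value of joint each of tare_key, print_key above 0.0015 m).
It fails at once if the tray, a clip, the wedge or the pen holder is lifted, tipped or shifted by more than 10 mm (distance of any of tray, clip_a, clip_b, wedge, pen_holder from where it was at the start of the episode above 0.01 m or angle between any of tray, clip_a, clip_b, wedge, pen_holder's own z axis and vertical above 0.2 rad).
It also fails if it takes over 43 s, if anything falls off the work surface, if the arm or the gripper's body presses on something with over 40 N, if the wrist force passes 120 N, or if a joint passes its speed limit or range.

## Robot

A 7-joint arm with a two-finger parallel gripper is mounted at the origin on the work surface. World frame = base frame: x ahead of the robot, y to its left, z up, the work surface at z = 0. Lengths are in m, angles in rad, forces in N, time in s.
With the tool pointing down it reaches from about 0.4 to 0.875 m from the base axis. Payload 6.5 kg.
Tool frame: the origin (TCP) lies midway between the tips of the shut fingers; the grasp point (between the pads) lies 19 mm behind it (manip.grip_point_offset is the distance from the TCP to the grasp point, in m); z points along the fingers, y is the direction in which the jaws open and shut (so a half turn about z gives the same grasp; the last joint's range is limited). The gripper opens to 85 mm and grips with 20 to 120 N. Pads are 22 mm wide; open, the fingers measure 114 mm over their backs; the gripper's body (76 mm by 85 mm) begins 54 mm behind the grasp point. The pads swing forward as they close: fully open they stand 13 mm farther back than shut.
Start: joints at [1.09, 0.536, -0.004, 1.538, 0.003, 1.067, -0.071], TCP at [0.262, -0.595, 0.193] pointing down, gripper open.
Joint ranges: [-2.7, 2.7], [-0.37, 2.16], [-1.27, 1.26], [0.24, 2.4], [-1.31, 4.45], [0.19, 1.91], [-2.76, 2.76]. Speed limits (rad/s): [2.39, 2.39, 3.14, 3.14, 3.14, 3.14, 3.14].

## Interface

Orientations are given as a rotation vector (axis times angle).
In Python, from cell import manip, capture gives the robot as it stands. The module is installed in compiled form; this text tells all that it offers.
- The arm moves only by the shell command python3 -m pendant 'ROWS' [FORCE]. ROWS is JSON, one flat list of numbers, 7 for each row, row after row: the gripper's target within -1 to 1 (shut at 1, half-way at 0, fully open at -1), then the shift along the tool's x, y, z in mm, then the turn, a rotation vector about the tool's x, y, z in rad. In form: [grip, dx, dy, dz, ax, ay, az, grip, dx, dy, dz, ax, ay, az, ...]. A call has 1 to 12 rows; each row is the pose to reach, as a shift and turn from the pose commanded when the call began, along the tool's axes at that moment; what a row does not reach only later rows make up. A row lasts 1/10 s, in which the tool goes at most 50 mm and 8.59 degrees, less where a joint would pass 70% of its speed; a pose out of reach is approached as far as the arm can. A call with a gripper value outside its range is refused whole. The fingers move at their own pace and stop on an object; FORCE is the grip in N (left out, the last holds). Time passes only in rows, so rows that repeat a pose let the fingers close. It gives the time, the measured TCP pose, the force and the opening at its end, in the units of the state.
- manip.state(): the state, without advancing time (a new reading comes with each control period).
- capture(name): name is "scene" or "side" or "wrist"; returns a dict with "frame" (480x640x3 uint8, red, green, blue), "K" (3x3 intrinsics, pixels), "xyz" and "orientation" of the camera in the world. Camera axes: x right, y down, z forward; pixel columns grow to the right and rows downward; lengths in m; the calibration is good to about 2 mm. The wrist camera is an equidistant fisheye: a pixel r from the principal point sees the ray r / f radians off the axis. A picture is of the moment at which its call begins. There is no depth.
- manip.sign_off(): hands the job in, once; it reports no verdict.
The state is a dict: "clock": time; "joint_pos": joint angles; "joint_velocities": joint speeds; "tau": joint torques, N m; "ee_pos": TCP position; "tool_rot": TCP orientation; "force": force on the tool from outside, world axes, zero at the start; "moment": the same for the moment, N m; "opening": finger opening in m.
Only numpy, scipy, OpenCV 4.12 (cv2) and the standard library are available. Lean on these libraries where they do the work, as an engineer would, in place of code of your own. Each camera call takes 0.05 s, during which the arm holds its last target. There are 200 camera calls.

## Working session

There is one attempt and no reset: what is moved stays moved. The work goes in short steps, Python scripts to look and compute and a shell command to move; the robot and the scene stay as the last step left them, time stands still between calls to the robot, and variables do not carry over. Pictures are saved under pics/ and viewed, about 8 in all and at most 12, crops included, and the job is handed in when it is done.

```bash
mkdir -p pics; python3 - <<'E'
from cell import manip, capture
import cv2
s=manip.state(); print({k:s[k] for k in("clock","ee_pos","tool_rot","force","opening")})
for n in("scene","side"):
    c=capture(n); cv2.imwrite(f"pics/{n}0.png",c["frame"][:,:,::-1]); print(n,c["K"],c["xyz"],c["orientation"])
E
```

```text
{'clock': 0.0, 'ee_pos': array([ 0.26160823, -0.5942279 ,  0.19217356]), 'tool_rot': array([-3.07252434e+00, -6.46651835e-01,  8.47012085e-04]), 'force': array([ 0.14152865,  0.5729188 , -0.42579539]), 'opening': 0.0852168150694204}
scene [[434.6516537    0.         316.72722547]
 [  0.         434.6516537  234.76331568]
 [  0.           0.           1.        ]] [ 1.19696227 -0.38072181  0.62275075] [-1.99192809 -1.05486022  0.53851031]
side [[478.70704532   0.         301.1990526 ]
 [  0.         478.70704532 235.96358381]
 [  0.           0.           1.        ]] [0.24802917 0.60435277 0.72722701] [-0.70105457  2.64927768 -1.08759574]
```

View pics/scene0.png

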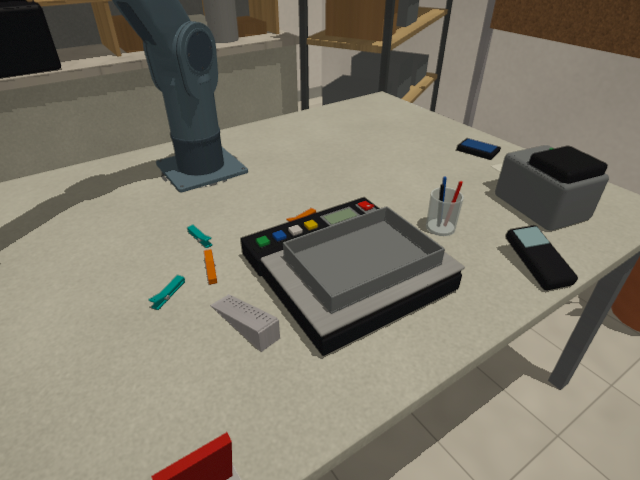

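View pics/side0.png

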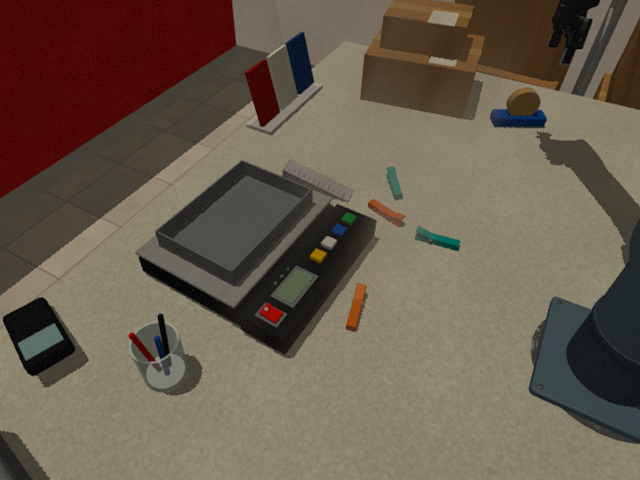

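Both views show the key order from the rocker outward: yellow, white, blue, green. In the side view, the rocker is near (271,314), yellow (318,256) and green (348,218). I'll enlarge the side crop to read them more precisely.

```bash
python3 - <<'E'
import cv2
a=cv2.imread("pics/side0.png")[195:345,230:390]
b=cv2.imread("pics/scene0.png")[190:260,240:400]
r=lambda i:cv2.resize(i,(640,i.shape[0]*4),interpolation=cv2.INTER_CUBIC)
cv2.imwrite("pics/crop0.png",cv2.resize(cv2.vconcat([r(a)]),None,fx=1,fy=1))
cv2.imwrite("pics/crop1.png",r(b))
E
```

```text
(no output)
```

View pics/crop0.png

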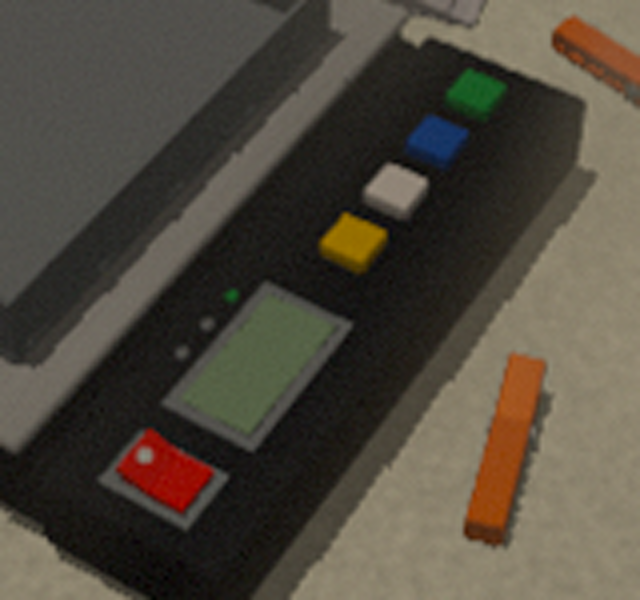

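View pics/crop1.png

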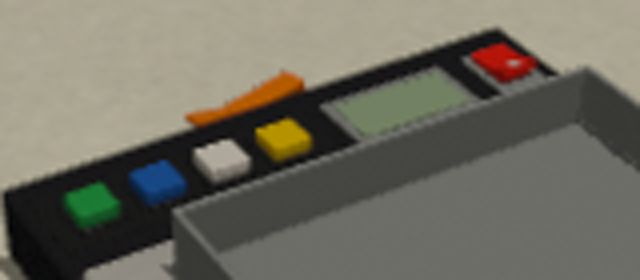

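```bash
cat >h.py <<'E'
import numpy as np
from scipy.spatial.transform import Rotation as R
from scipy.optimize import least_squares
def ray(c,uv):
    d=np.array([(uv[0]-c["K"][0,2])/c["K"][0,0],(uv[1]-c["K"][1,2])/c["K"][1,1],1])
    return R.from_rotvec(c["orientation"]).apply(d)
def onz(c,uv,z):
    d=ray(c,uv); return c["xyz"]+d*(z-c["xyz"][2])/d[2]
L=dict(green=(-122,-135,65),blue=(-122,-95,65),white=(-122,-55,65),yellow=(-122,-15,65),dot=(-110,140,65.7))
E
python3 - <<'E'
from h import *; from cell import manip,capture
P={"side":((230,195),dict(green=(477,91),blue=(438,137),white=(397,187),yellow=(354,237),dot=(145,455))),
"scene":((240,190),dict(green=(92,201),blue=(158,178),white=(221,157),yellow=(284,135),dot=(514,63)))}
obs=[]
for n,(o,d) in P.items():
    c=capture(n)
    for k,p in d.items():
        w=onz(c,((p[0]+.5)/4-.5+o[0],(p[1]+.5)/4-.5+o[1]),L[k][2]/1000); obs.append((n,k,w))
def model(q,k):
    a,b=np.array(L[k][:2])/1000; s,c=np.sin(q[2]),np.cos(q[2]); return np.array([q[0]+c*a-s*b,q[1]+s*a+c*b])
f=lambda q:np.ravel([model(q,k)-w[:2] for n,k,w in obs])
best=min((least_squares(f,[.6,0,t]) for t in np.arange(-3,3,1)),key=lambda r:r.cost)
print(best.x); 
for (n,k,w),r in zip(obs,f(best.x).reshape(-1,2)): print(n,k,w.round(4),(r*1000).round(1),model(best.x,k).round(4))
print(model(best.x,"dot"),manip.state()["clock"], manip.state()["tool_rot"])
E
```

```text
[ 0.64032629  0.07223717 -0.03796336]
side green [ 0.5126 -0.0578  0.065 ] [ 0.7 -0.2] [ 0.5133 -0.058 ]
side blue [ 0.5149 -0.0183  0.065 ] [-0.1  0.3] [ 0.5148 -0.0181]
side white [0.5168 0.0222 0.065 ] [-0.5 -0.3] [0.5163 0.0219]
side yellow [0.5194 0.0611 0.065 ] [-1.5  0.8] [0.5178 0.0619]
side dot [0.5368 0.2153 0.0657] [-1.1  1. ] [0.5357 0.2163]
scene green [ 0.5125 -0.0576  0.065 ] [ 0.8 -0.5] [ 0.5133 -0.058 ]
scene blue [ 0.5142 -0.0177  0.065 ] [ 0.6 -0.3] [ 0.5148 -0.0181]
scene white [0.5167 0.0212 0.065 ] [-0.4  0.7] [0.5163 0.0219]
scene yellow [0.5185 0.062  0.065 ] [-0.6 -0.2] [0.5178 0.0619]
scene dot [0.5335 0.2176 0.0657] [ 2.2 -1.3] [0.5357 0.2163]
[0.53571914 0.21631126] 0.2 [-3.07316963e+00 -6.46860707e-01  4.56529125e-04]
```

The fit residuals are about 1 mm in both views, and all points are within reach. I'll work out the moves next.

```bash
cat >>h.py <<'E'
Q=np.array([0.64033,0.07224,-0.03796])
def to(p,yaw=Q[2]):
    from cell import manip
    s=manip.state(); r=R.from_rotvec(s["tool_rot"])
    t=R.from_euler("z",yaw)*R.from_euler("x",np.pi)
    print("t",round(s["clock"],2),"pos",(s["ee_pos"]*1000).round(1),"F",s["force"].round(2),"shift",(r.inv().apply(np.array(p)-s["ee_pos"])*1000).round(1),"turn",(r.inv()*t).as_rotvec().round(3))
E
python3 -c "
from h import *
to((.50,-.2,.2)); to((.53,.2166,.14))
from cell import capture
print(onz(capture('side'),(165,372),0))"
```

```text
t 0.2 pos [ 261.8 -594.5  192.5] F [ 0.28  0.25 -0.07] shift [ 377.  -265.    -7.2] turn [-0.001  0.     0.453]
t 0.2 pos [ 261.8 -594.5  192.5] F [ 0.28  0.25 -0.07] shift [ 572.4 -634.1   53.2] turn [-0.001  0.     0.453]
[0.64164298 0.36923795 0.        ]
```

```bash
python3 -m pendant '[1,40,-28,0,0,0,0.05, 1,80,-56,0,0,0,0.1, 1,120,-84,0,0,0,0.15, 1,160,-112,-2,0,0,0.2, 1,200,-140,-3,0,0,0.25, 1,240,-168,-4,0,0,0.3, 1,280,-196,-5,0,0,0.35, 1,320,-224,-6,0,0,0.4, 1,350,-246,-7,0,0,0.453, 1,377,-265,-7,0,0,0.453, 1,377,-265,-7,0,0,0.453, 1,377,-265,-7,0,0,0.453]' 20
python3 -c "
from h import *
to((.5390,.2162,.11))"
```

```text
clock: 1.45
ee_pos: [0.5002, -0.2, 0.2]
tool_rot: [3.141, -0.057, -0.001]
force: [-0.2, -0.4, 0.4]
opening: -0.0001
t 1.45 pos [ 500.2 -200.   200. ] F [-0.18 -0.38  0.37] shift [  23.7 -417.3   89.9] turn [0.    0.    0.002]
```

```bash
python3 -m pendant '[1,2,-40,0,0,0,0, 1,4,-85,0,0,0,0, 1,7,-130,10,0,0,0, 1,10,-175,20,0,0,0, 1,12,-220,30,0,0,0, 1,15,-265,40,0,0,0, 1,18,-310,55,0,0,0, 1,20,-350,70,0,0,0, 1,22,-385,80,0,0,0, 1,23.7,-417.3,90,0,0,0, 1,23.7,-417.3,90,0,0,0, 1,23.7,-417.3,90,0,0,0]'
python3 - <<'E'
from h import *; from cell import manip,capture
import cv2
to((.5390,.2162,.08))
c=capture("side"); cv2.imwrite("pics/s1.png",cv2.resize(c["frame"][240:360,190:350,::-1],(640,480)))
r=R.from_rotvec(c["orientation"]).inv()
for p in [(.539,.2162,.11),(.539,.2162,.066)]:
    v=r.apply(np.array(p)-c["xyz"]); u=c["K"]@v/v[2]; print((u[0]-190)*4,(u[1]-240)*4)
w=capture("wrist"); cv2.imwrite("pics/w1.png",w["frame"][:,:,::-1])
E
```

```text
clock: 2.65
ee_pos: [0.54, 0.2142, 0.1096]
tool_rot: [3.14, -0.061, -0.001]
force: [-0.1, -1.1, 0.5]
opening: -0.0001
t 2.65 pos [540.  214.2 109.6] F [-0.09 -1.14  0.48] shift [-1.  -2.  29.6] turn [ 0.001  0.001 -0.001]
292.2221546975138 207.89962486724153
297.99967419278914 272.4073258388944
```

View pics/s1.png

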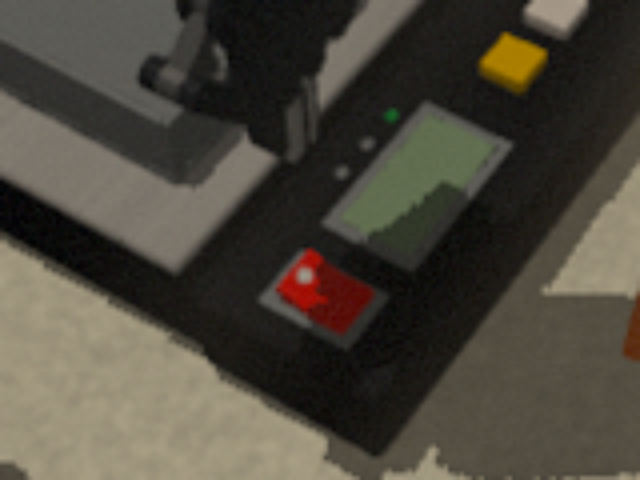

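View pics/w1.png

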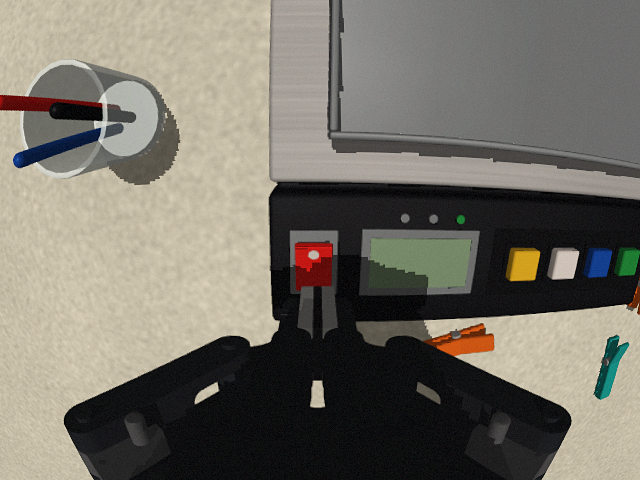

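```bash
python3 - <<'E'
from h import *; from cell import manip,capture
w=capture("wrist"); s=manip.state(); r=R.from_rotvec(w["orientation"]).inv()
tr=R.from_rotvec(s["tool_rot"]); print(w["xyz"],w["K"][0],s["ee_pos"])
def pr(p):
    v=r.apply(np.array(p)-w["xyz"]); th=np.arctan2(np.hypot(v[0],v[1]),v[2]); k=th/np.hypot(v[0],v[1])
    return (w["K"][0,0]*k*v[0]+w["K"][0,2],w["K"][1,1]*k*v[1]+w["K"][1,2])
def st(p):
    c=S; v=R.from_rotvec(c["orientation"]).inv().apply(np.array(p)-c["xyz"]); u=c["K"]@v/v[2]; return (u[0]-190)*4,(u[1]-240)*4
S=capture("side")
for o in [(0,0,0),(.011,0,0),(-.011,0,0),(0,0,-.02),(0,.01,0),(0,0,-.03),(.011,0,-.019)]:
    p=s["ee_pos"]+tr.apply(o); print(o,np.round(pr(p)),np.round(st(p)))
print("dot",pr((.5357,.2163,.0657)),"yel",pr((.5178,.0619,.065)))
E
```

```text
[0.61336952 0.20976209 0.29150269] [371.64829954   0.         317.13893775] [0.5405827  0.21301984 0.11036192]
(0, 0, 0) [316. 273.] [293. 200.]
(0.011, 0, 0) [316. 253.] [271. 189.]
(-0.011, 0, 0) [316. 292.] [315. 212.]
(0, 0, -0.02) [316. 288.] [290. 169.]
(0, 0.01, 0) [335. 273.] [307. 184.]
(0, 0, -0.03) [316. 298.] [289. 153.]
(0.011, 0, -0.019) [316. 266.] [268. 160.]
dot (np.float64(311.4704316190266), np.float64(254.03924732813758)) yel (np.float64(523.9384866477209), np.float64(266.7815657937969))
```

```bash
python3 - <<'E'
from h import *; from cell import manip,capture
import cv2
w=capture("wrist"); S=capture("side")
def fr(uv):
    d=np.array([uv[0]-w["K"][0,2],uv[1]-w["K"][1,2]])/w["K"][0,0]; th=np.linalg.norm(d)
    return R.from_rotvec(w["orientation"]).apply([*(d/th*np.sin(th)),np.cos(th)])
for a,b in [((290,160),(318,287)),((303,150),(318,287)),((293,160),(310,290))]:
    d1=ray(S,(a[0]/4+190,a[1]/4+240)); d1/=np.linalg.norm(d1); d2=fr(b)
    t=np.linalg.lstsq(np.c_[d1,-d2],w["xyz"]-S["xyz"],rcond=None)[0]
    p,q=S["xyz"]+t[0]*d1,w["xyz"]+t[1]*d2; print((p*1000).round(1),(q*1000).round(1))
print(manip.state()["ee_pos"],manip.state()["opening"])
a=cv2.resize(S["frame"][230:330,210:310,::-1],(400,400)); b=cv2.resize(w["frame"][220:360,250:390,::-1],(400,400))
cv2.imwrite("pics/c2.png",cv2.convertScaleAbs(cv2.hconcat([a,b]),alpha=3))
E
```

```text
[541.6 211.3 133.8] [542.5 212.6 133.4]
[538.5 206.3 136.6] [543.1 212.5 134.7]
[539.3 212.5 136.5] [542.  216.3 135.4]
[0.54029711 0.2142407  0.11045434] 0.00010946985672599378
```

View pics/c2.png

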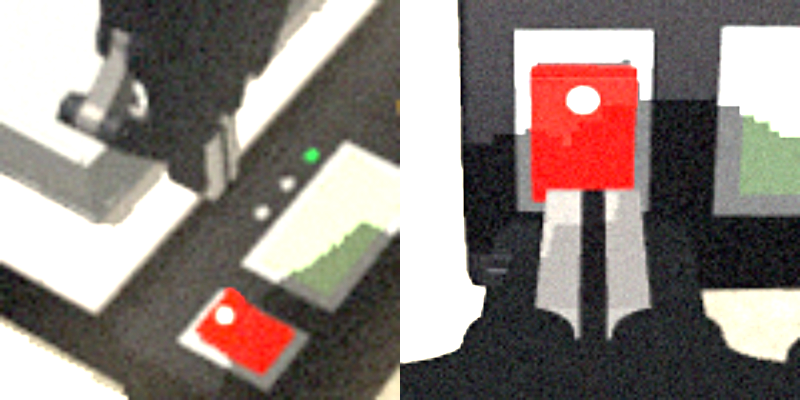

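The rocker and keys line up with the fit. In both views, though, the visible fingertips sit about 24 mm above the reported TCP, so I'll descend gradually and go by force.

```bash
python3 -m pendant '[1,-1,-2,8,0,0,0, 1,-1,-2,16,0,0,0, 1,-1,-2,24,0,0,0, 1,-1,-2,30,0,0,0, 1,-1,-2,30,0,0,0, 1,-1,-2,30,0,0,0]'
python3 - <<'E'
from h import *; from cell import manip,capture
import cv2
for i in range(3): to((.5390,.2162,.07)); w=capture("wrist")
S=capture("side")
a=cv2.resize(S["frame"][230:330,210:310,::-1],(400,400)); b=cv2.resize(w["frame"][220:360,250:390,::-1],(400,400))
cv2.imwrite("pics/c3.png",cv2.convertScaleAbs(cv2.hconcat([a,b]),alpha=3))
E
```

```text
clock: 3.55
ee_pos: [0.5388, 0.2177, 0.0799]
tool_rot: [3.141, -0.06, -0.001]
force: [-0.0, 0.1, 0.3]
opening: -0.0003
t 3.55 pos [538.8 217.7  79.9] F [-0.05  0.11  0.35] shift [0.3 1.5 9.9] turn [ 0.  0. -0.]
t 3.6 pos [539.  217.8  80.2] F [-0.95  0.2   0.09] shift [ 0.1  1.6 10.2] turn [-0. -0. -0.]
t 3.65 pos [539.1 217.9  80.3] F [-0.4   0.24  0.43] shift [-0.1  1.7 10.3] turn [-0. -0. -0.]
```

View pics/c3.png

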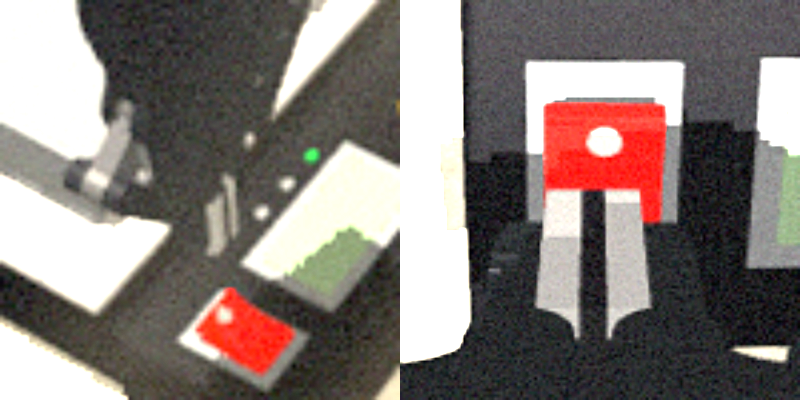

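```bash
python3 -m pendant '[1,0,1.5,4,0,0,0, 1,0,1.5,8,0,0,0, 1,0,1.5,10,0,0,0, 1,0,1.5,10,0,0,0]'
python3 -c "from h import *;to((.5390,.2162,.06))"
python3 -m pendant '[1,0,0,1,0,0,0, 1,0,0,2,0,0,0, 1,0,0,3,0,0,0, 1,0,0,3,0,0,0]'
python3 -c "from h import *;to((.5390,.2162,.06))"
```

```text
clock: 4.15
ee_pos: [0.5384, 0.2161, 0.0696]
tool_rot: [3.141, -0.06, -0.001]
force: [0.2, -0.3, -0.2]
opening: 0.0002
t 4.15 pos [538.4 216.1  69.6] F [ 0.18 -0.29 -0.21] shift [ 0.6 -0.1  9.6] turn [ 0.     0.001 -0.   ]
clock: 4.55
ee_pos: [0.5388, 0.2162, 0.067]
tool_rot: [3.141, -0.06, -0.0]
force: [-0.4, -0.7, -0.5]
opening: 0.0003
t 4.55 pos [538.8 216.2  67. ] F [-0.41 -0.72 -0.55] shift [ 0.2 -0.   7. ] turn [ 0.  0. -0.]
```

```bash
for i in 1; do python3 -m pendant '[1,0,0,1,0,0,0, 1,0,0,2,0,0,0, 1,0,0,2,0,0,0]'; python3 -m pendant '[1,0,0,1,0,0,0, 1,0,0,2,0,0,0, 1,0,0,2,0,0,0]'; done
python3 -c "from h import *;to((.5390,.2162,.06))"
```

```text
clock: 4.85
ee_pos: [0.5387, 0.2162, 0.0649]
tool_rot: [3.141, -0.06, -0.0]
force: [-0.0, 0.4, 1.0]
opening: -0.0001
clock: 5.15
ee_pos: [0.5387, 0.2162, 0.0629]
tool_rot: [3.141, -0.06, -0.0]
force: [-1.2, -0.1, -0.6]
opening: -0.0001
t 5.15 pos [538.7 216.2  62.9] F [-1.17 -0.12 -0.61] shift [ 0.3 -0.   2.9] turn [ 0.  0. -0.]
```

```bash
cat >>h.py <<'E'
def look(n,side=(230,330,210,310)):
    from cell import capture; import cv2
    S=capture("side"); w=capture("wrist"); y0,y1,x0,x1=side
    a=cv2.resize(S["frame"][y0:y1,x0:x1,::-1],(400,400)); b=cv2.resize(w["frame"][220:360,250:390,::-1],(400,400))
    cv2.imwrite(n,cv2.convertScaleAbs(cv2.hconcat([a,b]),alpha=3))
E
python3 -c "from h import *;look('pics/c4.png')"
```

```text
(no output)
```

View pics/c4.png

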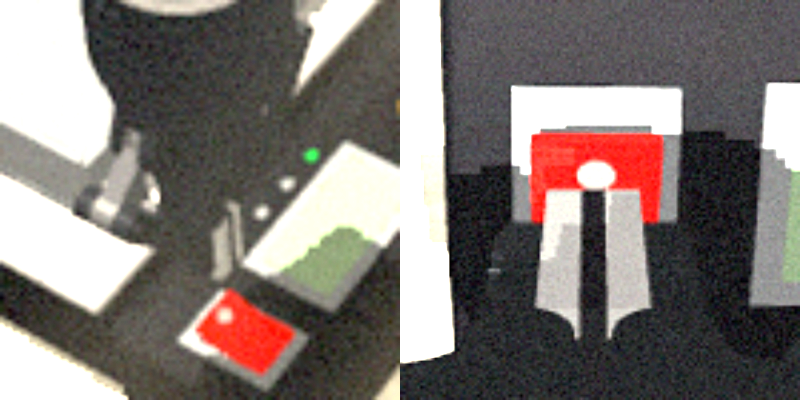

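```bash
python3 -m pendant '[1,0,0,1,0,0,0, 1,0,0,2,0,0,0, 1,0,0,3,0,0,0, 1,0,0,4,0,0,0, 1,0,0,5,0,0,0, 1,0,0,6,0,0,0, 1,0,0,6,0,0,0]' | grep -E 'pos|force'; python3 -m pendant '[1,0,0,1,0,0,0, 1,0,0,2,0,0,0, 1,0,0,3,0,0,0, 1,0,0,4,0,0,0, 1,0,0,4,0,0,0]'| grep -E 'pos|force'
python3 -c "
from h import *;from cell import capture
for i in range(4): to((.5390,.2162,.06)); capture('side')"
```

```text
ee_pos: [0.5386, 0.2161, 0.0569]
force: [-0.4, -0.2, 0.4]
ee_pos: [0.5387, 0.2161, 0.0529]
force: [-0.1, -0.1, 0.5]
t 6.45 pos [538.7 216.1  52.9] F [-0.13 -0.05  0.48] shift [ 0.3 -0.1 -7.1] turn [ 0.  0. -0.]
t 6.5 pos [538.7 216.2  53. ] F [0.42 0.5  0.5 ] shift [ 0.3 -0.  -7. ] turn [ 0.  0. -0.]
t 6.55 pos [538.8 216.2  53.1] F [ 0.08 -0.15  0.19] shift [ 0.2  0.  -6.9] turn [ 0.  0. -0.]
t 6.6 pos [538.8 216.3  53.1] F [ 0.81 -0.08  0.34] shift [ 0.2  0.  -6.9] turn [-0.  0. -0.]
```

```bash
for r in a; do python3 -m pendant '[1,0,0,1,0,0,0, 1,0,0,2,0,0,0, 1,0,0,3,0,0,0, 1,0,0,3,0,0,0]' | grep -E 'pos|force'; python3 -m pendant '[1,0,0,1,0,0,0, 1,0,0,2,0,0,0, 1,0,0,2,0,0,0]'| grep -E 'pos|force';python3 -m pendant '[1,0,0,1,0,0,0, 1,0,0,2,0,0,0, 1,0,0,2,0,0,0]'| grep -E 'pos|force'; done
python3 -c "
from h import *;from cell import capture
for i in range(3): to((.5390,.2162,.06)); capture('side')"
```

```text
ee_pos: [0.5386, 0.2162, 0.0499]
force: [0.3, -0.2, -0.3]
ee_pos: [0.5387, 0.2162, 0.0479]
force: [-0.2, -1.2, 0.2]
ee_pos: [0.5387, 0.2162, 0.0459]
force: [-0.2, -0.9, 0.1]
t 7.65 pos [538.7 216.2  45.9] F [-0.18 -0.91  0.07] shift [  0.3  -0.  -14.1] turn [ 0.  0. -0.]
t 7.7 pos [538.7 216.2  46. ] F [-0.66  0.11  0.06] shift [  0.3  -0.  -14. ] turn [ 0.  0. -0.]
t 7.75 pos [538.8 216.2  46. ] F [ 0.25 -0.9   0.1 ] shift [  0.2   0.  -14. ] turn [ 0.  0. -0.]
```

```bash
python3 -m pendant '[1,0,0,1,0,0,0, 1,0,0,2,0,0,0, 1,0,0,2,0,0,0]' | grep -E 'pos|force'; python3 -m pendant '[1,0,0,1,0,0,0, 1,0,0,1,0,0,0, 1,0,0,1,0,0,0]'| grep -E 'pos|force'
python3 -c "
from h import *;from cell import capture
for i in range(3): to((.5390,.2162,.06)); capture('side')
look('pics/c5.png')"
```

```text
ee_pos: [0.5387, 0.2162, 0.0439]
force: [1.0, -0.2, 0.2]
ee_pos: [0.5388, 0.2162, 0.043]
force: [1.0, 0.0, 1.0]
t 8.4 pos [538.8 216.2  43. ] F [1.02 0.   1.01] shift [  0.2  -0.  -17. ] turn [ 0.  0. -0.]
t 8.45 pos [538.8 216.2  43.1] F [-0.67 -0.2  -0.02] shift [  0.2   0.  -16.9] turn [-0. -0. -0.]
t 8.5 pos [538.8 216.2  43.1] F [-0.03  0.03  0.07] shift [  0.2   0.  -16.9] turn [-0. -0. -0.]
```

View pics/c5.png

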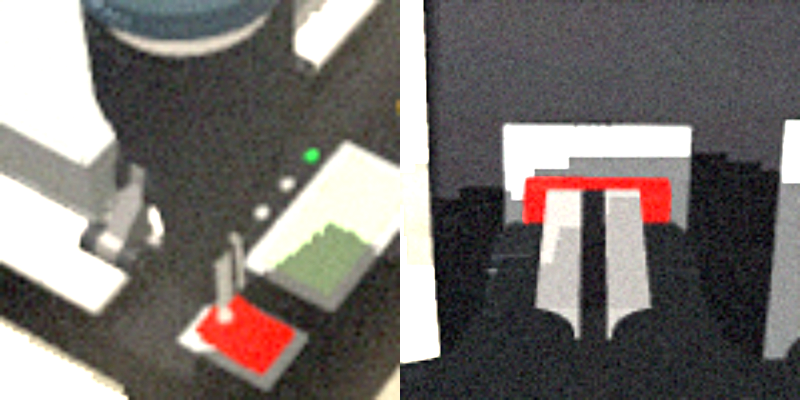

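```bash
for k in 1 2 3; do python3 -m pendant '[1,0,0,1,0,0,0, 1,0,0,1,0,0,0]' | grep -E 'pos|force'; python3 -c "
from cell import manip,capture
import numpy as np
f=[]
for i in range(5): f.append(manip.state()['force'][2]); capture('side')
print(np.round(f,1), np.mean(f).round(2))"; done
```

```text
ee_pos: [0.5387, 0.2162, 0.0419]
force: [-0.5, 0.2, 0.5]
[ 0.5  0.8  0.3  0.2 -0.5] 0.27
ee_pos: [0.5387, 0.2162, 0.0409]
force: [0.1, 0.6, 0.8]
[ 0.8  0.1  0.3 -0.3 -2. ] -0.21
ee_pos: [0.5387, 0.2162, 0.0399]
force: [-0.6, 0.5, -0.7]
[-0.7  0.3  0.8  0.1  0.1] 0.13
```

```bash
for k in 1 2 3; do python3 -m pendant '[1,0,0,1,0,0,0, 1,0,0,1,0,0,0]' | grep -E 'pos|force'; python3 -c "
from cell import manip,capture
import numpy as np
f=[]
for i in range(4): f.append(manip.state()['force'][2]); capture('side')
print(np.round(f,1), np.mean(f).round(2))"; done
python3 -c "
from h import *
look('pics/c6.png')"
```

```text
ee_pos: [0.5387, 0.2162, 0.0389]
force: [-0.0, -0.0, -0.0]
[-0.   0.   0.3 -0.9] -0.15
ee_pos: [0.5387, 0.2162, 0.038]
force: [-0.2, -0.6, -0.1]
[-0.1 -0.6  0.4 -0.3] -0.17
ee_pos: [0.5387, 0.2162, 0.037]
force: [0.8, 0.5, 0.1]
[ 0.1 -0.1  0.7 -0.3] 0.11
```

View pics/c6.png

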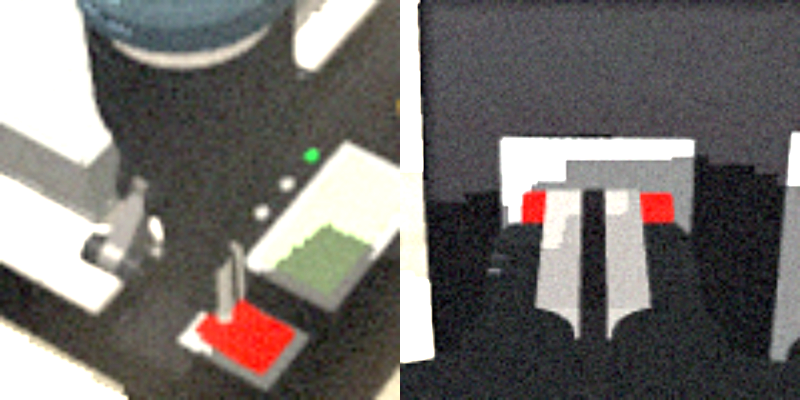

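```bash
python3 - <<'E'
from h import *; from cell import manip,capture
w=capture("wrist"); S=capture("side")
def fr(uv):
    d=np.array([uv[0]-w["K"][0,2],uv[1]-w["K"][1,2]])/w["K"][0,0]; th=np.linalg.norm(d)
    return R.from_rotvec(w["orientation"]).apply([*(d/th*np.sin(th)),np.cos(th)])
# left (+y) finger tip lower corner in both
for a,b in [((225,322),(560,189)),((219,320),(545,189)),((230,320),(575,189))]:
    d1=ray(S,(a[0]/4+210,a[1]/4+230)); d1/=np.linalg.norm(d1); d2=fr(((b[0]-400)*.35+250,b[1]*.35+220))
    t=np.linalg.lstsq(np.c_[d1,-d2],w["xyz"]-S["xyz"],rcond=None)[0]
    print(((S["xyz"]+t[0]*d1)*1000).round(1),((w["xyz"]+t[1]*d2)*1000).round(1))
# rocker far edge in wrist at z=.068 and .062
for b in [(535,192),(658,194)]:
    d=fr(((b[0]-400)*.35+250,b[1]*.35+220))
    print([(w["xyz"]+d*(z-w["xyz"][2])/d[2]).round(4) for z in(.062,.068)])
print("pivot",Q[:2]+R.from_euler('z',Q[2]).apply([-.122,.14,0])[:2],"far edge",Q[:2]+R.from_euler('z',Q[2]).apply([-.104,.14,0])[:2]); to((.539,.216,.04)); print(manip.state()["clock"])
E
```

```text
[536.5 215.3  59.8] [540.7 221.   58.2]
[537.9 217.5  62.9] [542.2 223.3  61.4]
[535.7 212.6  58.5] [540.  218.6  56.9]
[array([0.5419, 0.2249, 0.062 ]), array([0.5446, 0.2245, 0.068 ])]
[array([0.5408, 0.2051, 0.062 ]), array([0.5436, 0.2054, 0.068 ])]
pivot [0.52373101 0.21676915] far edge [0.54171804 0.21608604]
t 11.4 pos [538.8 216.2  37.1] F [ 0.05 -0.43  0.02] shift [ 0.2  0.2 -2.9] turn [ 0. -0. -0.]
11.4
```

```bash
python3 - <<'E'
import cv2,numpy as np
for n in ("c3","c4","c5","c6"):
    im=cv2.imread(f"pics/{n}.png").astype(int); 
    for nm,a in (("side",im[:,:400]),("wrist",im[:,400:])):
        m=(a[...,2]>150)&(a[...,1]<90)&(a[...,0]<90); m=cv2.morphologyEx(m.astype(np.uint8),cv2.MORPH_OPEN,np.ones((5,5)))
        y,x=np.nonzero(m); print(n,nm,m.sum(),"x",x.min(),x.max(),"y",y.min(),y.max(),"at top x",x[y==y.min()].mean().round(), "right y", y[x==x.max()].mean().round())
E
cat >>h.py <<'E'
def F(n=4):
    from cell import manip,capture
    f=[]
    for i in range(n): f.append(manip.state()["force"]); capture("side")
    s=manip.state(); print(round(s["clock"],2),(s["ee_pos"]*1000).round(1),"F",np.mean(f,0).round(2))
def red():
    from cell import capture; import cv2
    a=capture("side")["frame"][280:340,230:300].astype(int)
    m=((a[...,0]>90)&(a[...,1]<40)&(a[...,2]<40)); y,x=np.nonzero(m); print("red",m.sum(),x.min()+230,x.max()+230,y.min()+280,y.max()+280)
E
python3 -c "
from h import *; red()"
```

```text
c3 side 3970 x 201 292 y 287 372 at top x 231.0 right y 336.0
c3 wrist 9352 x 145 264 y 104 222 at top x 191.0 right y 135.0
c4 side 3937 x 201 292 y 290 372 at top x 232.0 right y 332.0
c4 wrist 6898 x 132 262 y 134 222 at top x 168.0 right y 148.0
c5 side 3818 x 201 292 y 296 372 at top x 238.0 right y 332.0
c5 wrist 3146 x 124 270 y 177 222 at top x 165.0 right y 194.0
c6 side 3749 x 201 292 y 301 372 at top x 242.0 right y 334.0
c6 wrist 1505 x 123 273 y 192 222 at top x 138.0 right y 213.0
red 60 259 282 306 322
```

```bash
for k in 1 2 3; do python3 -m pendant '[1,0,0,1,0,0,0, 1,0,0,1,0,0,0]' | grep -E 'force'; python3 -c "
from h import *; F(2);red()"; done
```

```text
force: [-0.3, 0.3, -0.1]
11.75 [538.8 216.2  36. ] F [-0.08  0.18 -0.14]
red 57 259 281 306 321
force: [-0.0, 0.1, -0.1]
12.1 [538.8 216.2  35. ] F [-0.14 -0.33 -0.19]
red 57 259 281 307 321
force: [-0.2, 0.5, 0.6]
12.45 [538.7 216.2  34. ] F [ 0.07  0.23 -0.07]
red 63 259 282 307 322
```

```bash
python3 - <<'E'
from h import *; from cell import capture
def cl(p):
    r,g,b=map(int,p)
    if r>70 and g<45 and b<45: return "R"
    if r>40 and r>2*g: return "r"
    v=(r+g+b)/3; return " .:-=+*#%@"[min(9,int(v/18))]
S=capture("side")["frame"]; w=capture("wrist")["frame"]
for y in range(284,328): print(y,"".join(cl(p) for p in S[y,252:290]))
print()
for y in range(262,312): print(y,"".join(cl(p) for p in w[y,285:350]))
E
```

```text
284 ... ........ .........--:..:=+=+++++++
285 ..........................:=++++++++++
286 ..........................-+++++++++++
287 ........................:-=+=++++++++-
288 .. .....................-=+++++++++=-:
289 .......................-==++++++++-:::
290 ......................:=++++++++=+::::
291 . ...................:=+=++++++---::::
292 ...............:-::.:=++++++++=:::::::
293 ................--:.-++++++++==:::::::
294 ................:--:=+++++++-:::::::::
295 .................---++++==+-::::::::::
296 ...... .......::.:-:=+++=--:::::::::::
297 ..............:-.:-.-=-=-:::::::::::::
298 .............:--.:-....:::::::::::::::
299 ............:---.:-.   ..:::::::::::::
300 ............:--:.:-... ...::::::::::::
301 ............:---.:-. .     .::::::::::
302 ....... ....:---.:-.    ..  ..::::::::
303 ............:---.:-:... ...   ..::::::
304 ............:---::-:    .. . .. ..::::
305 .......... .:---:.-R.     .. . .  ..::
306 ....... ....:---:rRRRr.. ..         ..
307 .............---:RRRRRr.      .       
308 .......:-...:---RRRRRRRRr.    .     . 
309 ......:-=Rr.----RRRRR
[... 3589 characters left out ...]
   
302 .  .  .       .===--=-------:        =------------..        . .  
303  .. .... .    .===----------.        -------=-----:.    . .   .  
304 ... . .       :=------------.  .     -------------:.       ..    
305  ...  ..      -=------------.      . -------------:         .    
306 .    . .      -==-----------.   .    -------------:.   ..      . 
307  .. .. ..   . -==-----------.        ------------=-.             
308    . . . .    =------------=.        =------------=.  . ..   .   
309 .    . .. .   ==--=--------:.    .   --------------.    .  .     
310 .        .    =-------------.        :------------=.   ...    .. 
311      . . .    --------------.        :--=----------.     .  ..
```

```bash
python3 - <<'E'
from h import *; from cell import manip,capture
w=capture("wrist"); S=capture("side")
def pr(p):
    v=R.from_rotvec(w["orientation"]).inv().apply(np.array(p)-w["xyz"]); k=np.arctan2(np.hypot(v[0],v[1]),v[2])/np.hypot(v[0],v[1])
    return (w["K"][:2,:2]@v[:2]*k+w["K"][:2,2]).round(1)
def st(p):
    v=R.from_rotvec(S["orientation"]).inv().apply(np.array(p)-S["xyz"]); return (S["K"]@v/v[2])[:2].round(1)
for h in (0,5,11):
  for z in (.056,.06,.064,.068,.072): print(h,z,"side -x face +y finger",st((.5388-h/1000,.2232,z)),"-y",st((.5388-h/1000,.2092,z)),"wrist +x face",pr((.5388+h/1000,.2232,z)))
p=np.array([.5237,.21677]); e=np.array([np.cos(Q[2]),np.sin(Q[2])]); n=np.array([-e[1],e[0]])
for nm,a,z in(("far off",18,.068),("far on",18,.062),("near off",-18,.062),("near on",-18,.068)):
  for b in(12,-12):
    q=(*(p+(a*e+b*n)/1000),z); print(nm,b,"side",st(q),"wrist",pr(q))
E
```

```text
0 0.056 side -x face +y finger [262.7 314.6] -y [267.1 308.7] wrist +x face [301.6 290.6]
0 0.06 side -x face +y finger [262.5 313.2] -y [267.  307.3] wrist +x face [301.2 294.2]
0 0.064 side -x face +y finger [262.4 311.8] -y [266.9 305.9] wrist +x face [300.9 297.9]
0 0.068 side -x face +y finger [262.3 310.4] -y [266.8 304.5] wrist +x face [300.5 301.9]
0 0.072 side -x face +y finger [262.1 309. ] -y [266.7 303.1] wrist +x face [300.1 306. ]
5 0.056 side -x face +y finger [265.2 315.8] -y [269.6 309.9] wrist +x face [301.  280.8]
5 0.06 side -x face +y finger [265.  314.4] -y [269.5 308.5] wrist +x face [300.6 284.3]
5 0.064 side -x face +y finger [264.9 313. ] -y [269.4 307.1] wrist +x face [300.3 287.9]
5 0.068 side -x face +y finger [264.8 311.6] -y [269.3 305.7] wrist +x face [299.9 291.6]
5 0.072 side -x face +y finger [264.7 310.2] -y [269.2 304.3] wrist +x face [299.5 295.6]
11 0.056 side -x face +y finger [268.2 317.3] -y [272.6 311.3] wrist +x face [300.3 268.9]
11 0.06 side -x face +y finger [268.1 315.9] -y [272.5 309.9] wrist +x face [299.9 272.1]
11 0.064 side -x face +y finger [267.9 314.5] -y [272.4 308.5] wrist +x face [299.5 275.5]
11 0.068 side -x face +y finger [267.8 313.1] -y [272.3 307.1] wrist +x face [299.1 279. ]
11 0.072 side -x face +y finger [267.7 311.7] -y [272.2 305.7] wrist +x face [298.7 282.7]
far off 12 side [259.  311.7] wrist [289.  295.4]
far off -12 side [267.2 301.8] wrist [343.8 295.4]
far on 12 side [259.2 313.8] wrist [289.9 289.7]
far on -12 side [267.4 303.9] wrist [342.9 289.7]
near off 12 side [277.  323.3] wrist [292.2 355.2]
near off -12 side [285.  313.1] wrist [340.8 355.2]
near on 12 side [276.9 321.2] wrist [291.5 362.2]
near on -12 side [284.9 311. ] wrist [341.5 362.2]
```

Comparing with projections, the tips are at about z≈0.070 and haven't touched yet. The rocker is still off. I'll keep going down in 1 mm steps.

```bash
for k in 1 2 3 4; do python3 -m pendant '[1,0,0,1,0,0,0, 1,0,0,1,0,0,0]' | grep -E 'force'; python3 -c "
from h import *; F(2);red()"; done
```

```text
force: [0.5, -0.6, 0.2]
13.0 [538.7 216.2  33. ] F [ 0.41 -0.67  0.26]
red 63 259 281 306 321
force: [-0.1, 0.1, -0.7]
13.35 [538.7 216.2  32. ] F [ 0.14 -0.21 -0.52]
red 57 259 282 307 321
force: [-0.7, -0.0, -0.3]
13.7 [538.7 216.2  31. ] F [-0.96 -0.23  0.1 ]
red 53 259 281 307 321
force: [0.1, 0.2, -0.3]
14.05 [538.8 216.2  30.1] F [-0.3  -0.06 -0.11]
red 53 259 282 308 321
```

```bash
cat >>h.py <<'E'
def asc(cam,y0,y1,x0,x1):
    from cell import capture
    def cl(p):
        r,g,b=map(int,p)
        if r>70 and g<45 and b<45: return "R"
        if r>40 and r>2*g: return "r"
        return " .:-=+*#%@"[min(9,int((r+g+b)/54))]
    S=capture(cam)["frame"]
    for y in range(y0,y1): print(y,"".join(cl(p) for p in S[y,x0:x1]))
E
python3 -c "
from h import *
asc('side',298,328,252,290);asc('wrist',268,300,285,350)"
```

```text
298 ..............:-.:-.....::::::::::::::
299 .............:--.:-.. ...:::::::::::::
300 ............:---.:-.. .. .::::::::::::
301 ............:---::-. .   ...::::::::::
302 ............:---::-. .. . .  .::::::::
303 ............:---.:-:.. ...    ..::::::
304 ............:---::-:.    .    .  .::::
305 ............:---:.-:. . . . .. . ...::
306 ............:---:.-RRr.     .    .  .:
307 ............:---:.RRRRr.      .. ..   
308 .............----rRRRRRR:.   .        
309 ......:::...:----RRRRRRRRRr.    .     
310 .....:--:r..:---RRRRRRRRRRRr:.        
311 .....-=RRRRrR--RRRRRRRRRRRRRRRr.      
312 ....-==RRRRRRRRRRRRRRRRRRRRRRRR::..  .
313 ...-=+==RRRRRRRRRRRRRRRRRRRRRRRR::..  
314 ..:=+++=RRRRRRRRRRRRRRRRRRRRRRR::::.  
315 ..:=+++=-RRRRRRRRRRRRRRRRRRRRRr:::....
316 ...:-=+++=:RRRRRRRRRRRRRRRRRRR::::.  .
317 .....:-==-:::RRRRRRRRRRRRRRRR::::.    
318 .......:::::::RRRRRRRRRRRRRR::::.     
319 ..........:::::RRRRRRRRRRRR::::.   .  
320 ............:::::RRRRRRRRRr:::. . .  .
321 ....... .....::::::RRRRRRR::::.       
322 ....... ... ...::::::RRRR::::.  ..    
323 ......... .  . ..::::
[... 1729 characters left out ...]

290 *********+:::::-==+========+:.  .   .============-:::::::::::::::
291 *********+::::::============:       .===========+-::--:::::::::-:
292 *********+:::::-============:       .-------------::::::-::-:::::
293 *******+--rRrRr-============:.      .-------------:-:::::-::-::::
294 ::****+RRRRRRRRR===========+:.      .--=---------RRRRRRRRRRRR::::
295 ::****+RRRRRRRR-============:.      .-------------RRRRRRRRRRRR:::
296 ::****+RRRRRRRR-===========+:.      .-------------RRRRRRRRRRRR-:-
297 ::*+==-RrRrrrRr-============:.      .-------------rRrrRrrrrrr::::
298 ::=:..... .... ==+==========:.       -------------..  .... ...::-
299 :::. .. .   .  =============:        -------------.      .    .::
```

```bash
for k in 1 2 3 4; do python3 -m pendant '[1,0,0,1,0,0,0, 1,0,0,1,0,0,0]' | grep -E 'force'; python3 -c "
from h import *; F(2)"; done; python3 -c "
from h import *
asc('side',302,326,252,290);asc('wrist',284,304,285,350)"
```

```text
force: [0.6, -0.9, 1.4]
14.5 [539.1 216.3  29.2] F [ 0.69 -0.06  1.16]
force: [0.9, 0.8, 2.2]
14.8 [539.5 216.3  28.4] F [1.28 0.72 2.43]
force: [1.6, 0.1, 3.3]
15.1 [539.  216.3  27.1] F [ 1.88 -0.24  2.65]
force: [1.2, -0.3, 2.6]
15.4 [538.4 216.3  25.9] F [1.06 0.33 2.59]
302 ............:---::-: . .  . ..::::::::
303 ............:---:.-:. ..  .    .::::::
304 ............:---::-: . .    ..  ..::::
305 ............:---:.--........      ..::
306 ............:----.:-r..    .        ..
307 ............:----.--RR:..    .  .     
308 .............----.:RRRRRRr .     .    
309 .............:---:RRRRRRRRrrr  .  ..  
310 .....::......:---rRRRRRRRRRRRrr       
311 .....-=Rr....---RRRRRRRRRRRRRRR.   .  
312 ....-==RRRr.:---RRRRRRRRRRRRRRR::..   
313 ...-=+=RRRRRR-RRRRRRRRRRRRRRRRr::::.  
314 ..-=++=-RRRRRRRRRRRRRRRRRRRRRR:::::.  
315 ..:=+++=:RRRRRRRRRRRRRRRRRRRR:::::.   
316 ...:-=++-:RRRRRRRRRRRRRRRRRR::::::    
317 .....:-==:::RRRRRRRRRRRRRRR::::::.    
318 ........:::::rRRRRRRRRRRRRr:::::.  .  
319 ....... .:::::RRRRRRRRRRRr:::::.    ..
320 ............::::::RRRRRRR::::::    ...
321 ...
[... 894 characters left out ...]
RRRRRRRRRR-::
294 *****=RRRRRRRRRR============:       .=====-=-----RRRRRRRRRRRRR:-:
295 *****=RRRRRRRRR-============:.  . . .-------------RRRRRRRRRRRR:::
296 *****=RRRRRRRRR-==========--:       .-----------=-RRRRRRRRRRRR:::
297 -**+=-rRRrRRRRR-==========--:.      .--=----------RRrRrRRrRrRR::-
298 :*=-:.. .......===========--:       .------=------. ..... .. r::-
299 :=:..    .. .  ==========---:.       ---------=--=        .   .::
300 ::. ......  .. ==========---.     .  -----------==..           .:
301 .    .. .   . .==========---:        ------------=.     .       .
302   . .   .    ..==========--=.   .    =-----------=:  .   .       
303    ... .   .  .=========----.        -------------:.
```

```bash
for k in 1 2; do python3 -m pendant '[1,0,0,1,0,0,0, 1,0,0,1,0,0,0]' | grep -E 'force'; python3 -c "
from h import *; F(3)"; done; python3 -c "
from h import *
asc('side',304,326,252,290)"
```

```text
force: [1.1, 0.2, 1.8]
15.85 [538.5 216.2  24.9] F [0.67 0.16 1.63]
force: [1.4, 0.2, 1.3]
16.2 [538.6 216.1  24. ] F [ 1.39 -0.24  1.62]
304 ..... ......:---::-: ... .   .  ..::::
305 ............:---:.-: ... . .      ..::
306 .............---:.--r.. .   .   .   ..
307 ............:---:.--RRrr .  . .      .
308 .............----.--RRRRRrr...       .
309 .............:---.:RRRRRRRRRrr    . . 
310 .............:--::RRRRRRRRRRRRr   .   
311 .....-=r.....----RRRRRRRRRRRRRr.     .
312 ....-==RRr..:---RRRRRRRRRRRRRR:::.    
313 ...-==RRRRrrR---RRRRRRRRRRRRR::::::.  
314 ..:=++=RRRRRRRRRRRRRRRRRRRRRR::::::   
315 ..:=+++=RRRRRRRRRRRRRRRRRRRR:::::::.  
316 ...:-=++-:RRRRRRRRRRRRRRRRR:::::::    
317 :....:==-:::RRRRRRRRRRRRRR:::::::.... 
318 ........::::::RRRRRRRRRRRR::::::. . . 
319 ..:.......::::::RRRRRRRRR::::::.      
320 ......  ...:::::::RRRRRR::::::: ... . 
321 ..... .... ..:::::::RRR:::::::.     . 
322 .......... ....::::::::::::::.   .    
323 ....... ...... ..:::::::::::.  .   .  
324 .... ... .. ...  ..:::::::::        ..
325 ........ ... .. .. ..:::::.        . .
```

```bash
for k in 1 2; do python3 -m pendant '[1,0,0,1,0,0,0, 1,0,0,1,0,0,0]' | grep -E 'force'; python3 -c "
from h import *; F(3)"; done
```

```text
force: [-0.5, -0.3, 4.6]
16.6 [538.7 216.2  23.2] F [-0.49 -0.39  4.44]
force: [-0.1, -0.8, 7.1]
16.95 [538.7 216.2  22.2] F [-0.35 -0.79  6.25]
```

The rocker reached its stop: the seal force is climbing, and the off end has risen in the side view. The tips are 38 mm above the reported TCP, so key contact should come at TCP z≈0.027. Next I'll lift and move over to yellow.

```bash
python3 -m pendant '[1,0,0,-10,0,0,0, 1,0,0,-30,0,0,0, 1,-3,30,-32,0,0,0, 1,-8,75,-32,0,0,0, 1,-12,120,-32,0,0,0, 1,-15,150,-32,0,0,0, 1,-15,155,-32,0,0,0, 1,-15,155,-32,0,0,0, 1,-15,155,-32,0,0,0]'
python3 -c "
from h import *
F(2);to((.5178,.0619,.031));look('pics/c7.png',(190,340,230,380));asc('side',298,326,252,290)"
```

```text
clock: 17.85
ee_pos: [0.518, 0.0636, 0.0542]
tool_rot: [-3.14, 0.057, -0.0]
force: [-0.4, 0.4, -0.5]
opening: 0.0
17.95 [518.   63.9  54.1] F [-0.55 -0.13 -0.07]
t 17.95 pos [518.   63.9  54.1] F [-0.14  0.38  0.05] shift [-0.1  2.1 23.1] turn [-0.001 -0.     0.002]
298 ......................:==+=+=+++++++++
299 .......................:-=========++++
300 .........................:-=========++
301 ...........................:-=========
302 ............:-:..............:-=======
303 ...........:-=rR:..............:-==+==
304 ...........-=rRRR-:..............:-==+
305 ..........-=rRRRRrr-...............:-=
306 .........-=rRRRRRRRRr-............. .:
307 ........:==Rr+rRRRRRRrrR... ..........
308 .......:==r*##*RRRRRRRRRRRR...........
309 ......:-=Rr#%%#RRRRRRRRRRRRRRR........
310 .....:-=RRR+##*RRRRRRRRRRRRRRRr.......
311 .....-=rRRRrrrRRRRRRRRRRRRRRRR::......
312 ...:-=+RRRRRRRRRRRRRRRRRRRRRRR-=-:....
313 ...-=+=RRRRRRRRRRRRRRRRRRRRRRR-=+=-...
314 ..:===-RRRRRRRRRRRRRRRRRRRRRR::=++=...
315 ..:=++==-RRRRRRRRRRRRRRRRRRR::-++=-...
316 ...:-=+===-RRRRRRRRRRRRRRRR:::=+=-....
317 .....:-=++==-RRRRRRRRRRRRR::-=++-.....
318 .......:-=++=-RRRRRRRRRRRR:-=+==......
319 .........:-=+==-rRRRRRRRR::-++=:......
320 ...........:==+==-rrRRRR:::===-.......
321 .............-=++==-RRR::-=+=-........
322 ..............:-=++==-:::=+=-.........
323 ................:-=++==--+==..........
324 ..................:-=+===+=:..........
325 ....................:==++=-...........
```

View pics/c7.png

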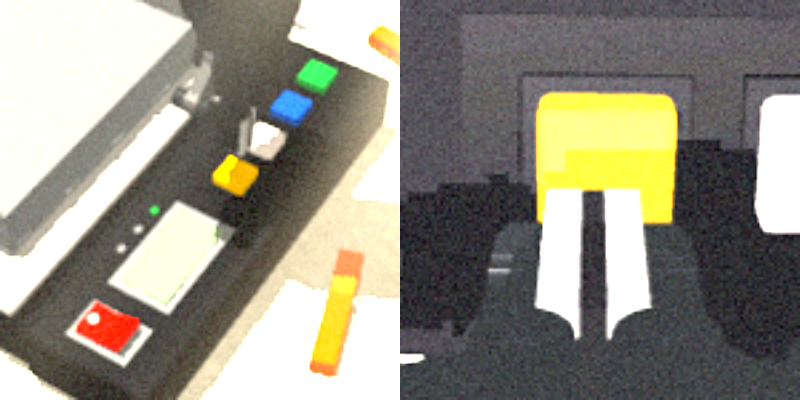

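The rocker is clearly on, with the dot half down and the front edge raised. The fingertips are over the yellow key within 2 mm.

```bash
python3 -m pendant '[1,0,1,8,0,0,0, 1,0,1,16,0,0,0, 1,0,1,21,0,0,0, 1,0,1,24,0,0,0, 1,0,1,24,0,0,0]' | grep -E "pos|force"; python3 -c "
from h import *;F(2)"; for k in 1 2 3; do python3 -m pendant '[1,0,0,1,0,0,0, 1,0,0,1,0,0,0]' | grep -E 'force'; python3 -c "
from h import *; F(2)"; done
```

```text
ee_pos: [0.5174, 0.0609, 0.0294]
force: [-0.9, -0.7, 0.3]
18.7 [517.9  60.9  30. ] F [-0.54  0.15 -0.36]
force: [0.1, 0.3, -0.2]
19.0 [518.   60.9  29.2] F [-0.12  0.27 -0.04]
force: [0.1, 0.1, -0.7]
19.3 [517.8  60.9  28.1] F [-0.11  0.42 -0.17]
force: [-0.7, 0.0, -0.1]
19.6 [517.8  60.9  27. ] F [-0.22 -0.19 -0.25]
```

```bash
for k in 1 2 3; do python3 -m pendant '[1,0,0,1,0,0,0, 1,0,0,1,0,0,0]' | grep -E 'force'; python3 -c "
from h import *; F(2)"; done
```

```text
force: [-0.3, -0.6, 2.0]
19.9 [517.9  60.9  26.2] F [-0.63 -0.29  2.05]
force: [-1.5, -0.8, 3.4]
20.2 [517.9  60.9  25.2] F [-1.48 -0.5   2.98]
force: [-0.6, 0.3, 4.7]
20.5 [517.9  61.   24.2] F [-1.05  0.17  4.99]
```

```bash
python3 -m pendant '[1,0,0,0.7,0,0,0, 1,0,0,0.7,0,0,0]' | grep -E 'force'; python3 -m pendant '[1,0,0,-5,0,0,0, 1,0,0,-20,0,0,0, 1,0,0,-30,0,0,0, 1,0,30,-30,0,0,0, 1,0,70,-30,0,0,0, 1,0,105,-30,0,0,0, 1,0,119,-30,0,0,0, 1,0,119,-30,0,0,0, 1,0,119,-30,0,0,0, 1,0,119,-30,0,0,0]'
python3 -c "
from h import *;F(2);to((.5133,-.0580,.029))"
```

```text
force: [-1.3, -0.4, 5.3]
clock: 21.7
ee_pos: [0.5135, -0.0557, 0.0534]
tool_rot: [-3.14, 0.056, -0.0]
force: [0.5, -0.2, 0.2]
opening: 0.0002
21.8 [513.5 -56.1  53.4] F [0.02 0.35 0.18]
t 21.8 pos [513.5 -56.1  53.4] F [-0.23  0.76 -0.38] shift [-0.1  1.9 24.4] turn [-0.001 -0.     0.003]
```

```bash
python3 -c "
from cell import capture
f=capture('wrist')['frame']; print([f[y,320].tolist() for y in(260,270,280)]); r=f[275].astype(int); import numpy as np
g=np.nonzero((r[:,1]>1.5*r[:,0])&(r[:,1]>1.5*r[:,2])&(r[:,1]>40))[0]; print(g.min(),g.max())"
python3 -m pendant '[1,0,1,8,0,0,0, 1,0,1,16,0,0,0, 1,0,1,21,0,0,0, 1,0,1,24,0,0,0, 1,0,1,24,0,0,0, 1,0,1,25,0,0,0, 1,0,1,25,0,0,0]' | grep -E "pos|force"; python3 -c "
from h import *;F(2)"; for k in 1 2 3; do python3 -m pendant '[1,0,0,1,0,0,0, 1,0,0,1,0,0,0]' | grep -E 'force'; python3 -c "
from h import *; F(2)"; done
```

```text
[[22, 86, 35], [44, 165, 71], [18, 69, 29]]
298 345
ee_pos: [0.5134, -0.0591, 0.0285]
force: [0.4, -0.8, 0.7]
22.65 [513.4 -59.   28.6] F [ 0.41 -0.5  -0.06]
force: [0.2, -0.6, -0.2]
22.95 [513.2 -59.   27.4] F [0.25 0.09 0.52]
force: [-0.7, -0.4, 1.1]
23.25 [513.4 -59.   26.5] F [-1.02 -0.09  1.51]
force: [-0.6, 0.1, 3.4]
23.55 [513.4 -59.   25.5] F [-0.35 -0.46  3.34]
```

Green is under the fingertips and contact is made. I'll press 2 mm more, then lift well clear.

```bash
python3 -m pendant '[1,0,0,1,0,0,0, 1,0,0,2,0,0,0, 1,0,0,2,0,0,0]' | grep -E 'pos|force'; python3 -c "
from h import *; F(2)"; python3 -m pendant '[1,0,0,-5,0,0,0, 1,0,0,-30,0,0,0, 1,0,0,-70,0,0,0, 1,0,0,-110,0,0,0, 1,0,0,-130,0,0,0, 1,0,0,-130,0,0,0, 1,0,0,-130,0,0,0, 1,0,0,-130,0,0,0]'
python3 - <<'E'
from h import *; from cell import capture
import cv2
asc('side',300,326,252,290)
f=capture("side")["frame"].astype(int); o=cv2.imread("pics/side0.png")[:,:,::-1].astype(int)
d=np.abs(f-o).max(2)>60
# orange clips, tray corner, wedge, pens compared with start
for n,(x0,x1,y0,y1) in dict(clipb=(340,372,278,335),clipa=(362,410,195,228),tray=(155,315,160,280),wedge=(280,356,155,203),pens=(125,190,310,395)).items(): print(n,d[y0:y1,x0:x1].mean().round(3))
def oc(a):
    m=(a[...,0]>130)&(a[...,1]<0.6*a[...,0])&(a[...,2]<60)
    return [np.round([c.mean() for c in np.nonzero(m[y0:y1,x0:x1])],1).tolist() for x0,x1,y0,y1 in((340,372,278,335),(362,410,195,228))]
print(oc(o),oc(f))
E
```

```text
ee_pos: [0.5134, -0.059, 0.0235]
force: [-0.2, -0.2, 6.2]
23.95 [513.4 -59.   23.5] F [-0.12 -0.19  6.02]
clock: 24.75
ee_pos: [0.5121, -0.059, 0.1521]
tool_rot: [-3.141, 0.06, 0.004]
force: [0.5, 0.1, -0.8]
opening: 0.0
300 .........................:-=========+=
301 ...........................:--========
302 ............:::..............:--====-=
303 ...........:-=rR:..............:-=====
304 ...........-=rRRR-:..............:-===
305 ..........:=rRRRRrr::........ .....:-=
306 .........-=rRRRRRRRRr-........... ...:
307 ........:==Rr+rRRRRRRrrR..............
308 .......:==r*##*RRRRRRRRRRRR.. .... ...
309 ......:-=Rr*%%#RRRRRRRRRRRRRRR........
310 .....:-=RRR+#**RRRRRRRRRRRRRRR........
311 .....-=rRRRRrrRRRRRRRRRRRRRRRRr:......
312 ....:=+RRRRRRRRRRRRRRRRRRRRRRR-=-: ...
313 ...-===RRRRRRRRRRRRRRRRRRRRRR:-===-...
314 ..:===-RRRRRRRRRRRRRRRRRRRRRr::====...
315 ..:-===--RRRRRRRRRRRRRRRRRRR::-===- ..
316 ...:-====-RRRRRRRRRRRRRRRRR:::===-....
317 .....:-=+===RRRRRRRRRRRRRR:::=+=-.....
318 .......:-====-RRRRRRRRRRRr::====......
319 .........:-=+=--rRRRRRRRR::-===:......
320 ...........:====--rrRRRR:::===-. . ...
321 .............:-===--RRR:::===-........
322 ..............:-==+=--:::=+=-. .......
323 ................:-==+=---===..........
324 ..................:-=+=====:..........
325 ....................:-====:...........
clipb 0.0
clipa 0.0
tray 0.0
wedge 0.028
pens 0.0
[[26.7, 16.1], [14.2, 23.1]] [[26.9, 16.1], [14.2, 23.0]]
```

```bash
python3 -c "
from cell import manip; print(manip.sign_off())"
```

```text
the job is handed in; nothing more can be done
None
```

I switched the scale on, then tapped the yellow tare key and the green print key, all with shut fingertips, and handed the job in. That was at about 25 s of the 43 s allowed; it reports no verdict.

| Press | Highest measured force | What showed it worked |
|---|---|---|
| Rocker to on | about 7 N | Force rose at its end stop, and the side camera still showed it on after the last press |
| Yellow (tare) | about 5.3 N | Above the 3.6 N where it registers; lifted clear before going on |
| Green (print) | about 6.2 N | Above the 3.6 N where it registers; lifted clear afterwards |

- **Nothing shifted:** comparing the side view before and after, the clips, tray and pen holder were unchanged. About 3% of the pixels in the wedge area differed. I took that to be the arm or its shadow, since the arm never went near the wedge.
- **Not confirmed:** I inferred the key travel from force and depth and had no direct reading. I didn't look separately at the four keys after the last lift, but the arm was well clear with about zero force.
- **Disagreement:** contact came with the reported tool point about 38 mm lower than the fingertips should have been. My camera estimates had put the gap at only about 24 mm. I therefore set press depth by touch and force, in steps of about 1 mm, which used up extra time.

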